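# Unstack the next tensile specimen and weigh it

## Robot

A 6-joint arm with a two-finger parallel gripper is mounted at the origin on the work surface. World frame = base frame: x ahead of the robot, y to its left, z up, the work surface at z = 0. Lengths are in mm, angles in rad, forces in N, time in s.
With the tool pointing down it reaches from about 275 to 750 mm from the base axis. Payload 10.2 kg.
Tool frame: the origin (TCP) lies midway between the tips of the shut fingers; the grasp point (between the pads) lies 19 mm behind it; z points along the fingers, y is the line along which they close (so a half turn about z gives the same grasp; the last joint's range is limited). The gripper opens to 85 mm and grips with 20 to 120 N. Pads are 22 mm wide; open, the fingers measure 114 mm over their backs; the gripper's body (76 mm by 85 mm) begins 54 mm behind the grasp point. The pads swing forward as they close: fully open they stand 13 mm farther back than shut.
Start: joints at [-1.356, 0.313, 1.498, -0, 1.331, -0.223], TCP at [222.561, -475.497, 231.294] pointing down, gripper open.
Joint ranges: [-2.94, 2.94], [-0.97, 2.17], [0.19, 2.56], [-1.23, 4.37], [0.02, 3.11], [-2.88, 2.88]. Speed limits (rad/s): [2.39, 2.39, 3.01, 3.14, 3.14, 3.14].

## Interface

Orientations are given as a unit quaternion [w, x, y, z].
In Python, from rig import ctrl gives the robot as it stands.
- The arm moves only by the tool send_rows, never from a script. Its argument "targets" is a list of rows, each a list of 7 numbers: the closure, from -1 (fully open) to 1 (shut), so that 0 is half open, then the shift along the tool's x, y, z in m, then the turn, a rotation vector about the tool's x, y, z in rad. In form: [[claw, dx, dy, dz, ax, ay, az], ...]. A call has exactly 10 rows; each row shifts and turns the commanded pose from where the row before left it, along the tool's axes as they then stand; what a row does not reach is not made up. A row lasts 1/8 s, in which the tool goes at most 62.5 mm and 10.7 degrees, less where a joint would pass 70% of its speed; a pose out of reach is approached as far as the arm can. A call with a gripper value outside its range is refused whole. The fingers move at their own pace and stop on an object; "squeeze" is the grip in N (left out, the last holds). Time passes only in rows, so rows that do not move let the fingers close, or fill a call up. It gives the time, the measured TCP pose, the force, the opening and the grip force at its end, in the units of the state.
- ctrl.sense(): the state, without advancing time (a new reading comes with each control period).
- ctrl.capture(name): name is "scene" or "top"; returns a dict with "img" (420x560x3 uint8, red, green, blue), "camera_matrix" (3x3 intrinsics, pixels), "k1" (the pictures are not rectified: a ray, as slopes to the right and down, at radius r is drawn at 1 + k1 r^2 times it, then the intrinsics apply), "R" (3x3) and "t" (3): a world point X has camera coordinates R X + t. Camera axes: x right, y down, z forward; pixel columns grow to the right and rows downward; lengths in mm; the calibration is good to about 2 mm. A picture is of the moment at which its call begins. There is no depth.
- ctrl.finish_job(): hands the job in; it is judged then, once.
Trained networks look in a picture, given as the dict that the camera call returned (one of the last four; its "shot" number tells which), for a name from the list of things; names that differ only in an ending like _2 or _b are one class to them, and where a whole thing is asked for, a point or a joint stands for the part that bears it (a point fixed in the world has none). Each returns a list of dicts, best first, with "score" (0 to 1); they miss things now and then, are a little off and sometimes report something else, mostly with a low value. They report only what shows in the picture. A call takes as long as a camera call.
- ctrl.boxes_of(query, picture): "extent" ([left, top, width, height] in pixels, round what is visible of it).
- ctrl.landmark_of(query, picture): "point" ([column, row] in pixels: a listed point, or the origin of a listed thing).
The state is a dict: "time_s": time; "joints": joint angles; "dq": joint speeds; "tau": joint torques, N m; "eef_pos": TCP position; "ee_rot": TCP orientation; "force": force on the tool from outside, world axes, zero at the start; "wrist_torque": the same for the moment, N m; "grip_width": opening from 0.0 (shut) to 1.0 (fully open); "grip_force": force on a finger pad.
Only numpy, scipy, OpenCV 4.12 (cv2) and the standard library are available. Lean on these libraries where they do the work, as an engineer would, in place of code of your own. Each camera call takes 0.05 s, during which the arm holds its last target. There are 200 camera calls.

## Task

Take the spacer plate off the top of the specimen stack and lay it squarely on the matching spacer plate on the plywood sorting board, to start a spacer pile. Then lift the tensile specimen that it covered and lay it flat and centred on the balance's pan. Set both down, do not drop them.

Things in the scene. Friction and masses are not known exactly. Their poses are not given: they have to be found in the camera images.
- spacer_center (a point): Centre (half-way up) of the loose grey plastic spacer plate on top of the stack, 130 (its x) x 52 (its y) x 16 mm (z up), 0.15 kg, centre 74 mm above the table. Stack, top down: this plate, the specimen, a second plate, a second specimen (16 mm each, aligned lengthways within a few mm) on an 18 mm high brown wooden board. The specimens stick out at both ends of the plates.
- specimen_center (a point): Centre (half-way up) of the upper tensile specimen, directly under the top spacer: a loose flat dumbbell-shaped aluminium bar, 0.17 kg, 170 mm long (its x), 16 mm high (z up), ends 32 mm wide (its y), straight waist 16 mm wide along the middle 70 mm. Its centre starts 58 mm above the table, on the second spacer.
- pile_center (a point): Centre (half-way up) of the matching loose spacer plate (130 x 52 x 16 mm; x long, z up) lying alone on the light plywood sorting board (170 x 250 mm, 12 mm high); centre 20 mm above the table. About 120 mm to one side of it (along or against its y) lie two stacked square aluminium plates, 70 x 70 x 12 mm with a round hole: not spacers.
- pan_center (a point): Centre of the top face of the square steel pan (160 x 160 mm, rigid, flat, no rim) of the fixed white laboratory balance (260 x 190 mm), 75 mm above the table; z up, x away from the balance's display, which lies lower than the pan.

How it is judged:
By the outcome, as a careful person would: the job done as asked, in the order asked, and still so for the second after the job is handed in, with the robot touching nothing.
It also fails if it takes over 64 s, if anything falls off the work surface, if the arm or the gripper's body presses on something with over 40 N, if the wrist force passes 120 N, or if a joint passes its speed limit or range.

## Working session

There is one attempt and no reset: what is moved stays moved. The work goes in short steps, Python scripts to look and compute and a tool call to move; the robot and the scene stay as the last step left them, time stands still between calls to the robot, and variables do not carry over. Pictures are saved under pics/ and viewed, at most 10 in all, crops included, and the job is handed in when it is done.

Besides the shell and the picture viewer there is one more tool, called after "Request:" as name([rows], argument=value, ...), one row to a line, values as JSON. send_rows: Moves the arm, as the interface text tells. Its arguments: {"type":"object","properties":{"targets":{"type":"array"},"squeeze":{"type":"number"}},"required":["targets"]}

```bash
mkdir -p pics; ls
cat > h.py <<'E'
import numpy as np, cv2
from rig import ctrl
def ray(p,uv):
    K=p["camera_matrix"];d=np.linalg.inv(K)@[uv[0],uv[1],1];d=d[:2]
    rd=np.linalg.norm(d);r=rd
    for _ in range(30): r=rd/(1+p["k1"]*r*r)
    s=d*(r/rd if rd>0 else 1)
    R=np.array(p["R"]);return -R.T@np.array(p["t"]),R.T@np.array([s[0],s[1],1])
def at(p,uv,z):
    c,d=ray(p,uv);return (c+d*(z-c[2])/d[2])
def proj(p,X):
    x=np.array(p["R"])@np.array(X)+p["t"];s=x[:2]/x[2];s=s*(1+p["k1"]*(s@s))
    return (p["camera_matrix"]@[s[0],s[1],1])[:2]
Z=dict(spacer_center=74,specimen_center=58,pile_center=20,pan_center=75)
E
python3 - <<'E'
from h import *
a={n:ctrl.capture(n) for n in("scene","top")}
cv2.imwrite("pics/a.png",np.vstack([cv2.cvtColor(a["top"]["img"],4)]));cv2.imwrite("pics/b.png",cv2.cvtColor(a["scene"]["img"],4))
for n,p in a.items():
    print(n,"cam",(-np.array(p["R"]).T@p["t"]).round())
    for k in Z:
        for r in ctrl.landmark_of(k,p)[:2]: print(k,np.round(r["point"]),round(r["score"],2),at(p,r["point"],Z[k]).round(1))
s=ctrl.sense();print(s)
E
```

```text
pics
scene cam [1362. -679. 1018.]
spacer_center [270. 209.] 0.6 [486.1  15.   74. ]
specimen_center [271. 213.] 0.56 [486.   16.6  58. ]
pile_center [340. 192.] 0.6 [518.8 266.2  20. ]
pan_center [178. 282.] 0.97 [ 544.4 -324.8   75. ]
top cam [ 431.   12. 1014.]
spacer_center [284. 219.] 0.77 [485.8  21.5  74. ]
pile_center [192. 208.] 0.61 [520.2 255.3  20. ]
pile_center [286. 220.] 0.42 [486.1  17.6  20. ]
pan_center [427. 190.] 0.68 [ 548.5 -323.7   75. ]
{'time_s': 0.5, 'joints': array([-1.35638841e+00,  3.12939471e-01,  1.49772601e+00,  7.41652393e-06,
        1.33103063e+00, -2.23410228e-01]), 'dq': array([-0.00049126, -0.00041475,  0.0002243 , -0.00030146,  0.00076473,
       -0.0013631 ]), 'tau': array([-1.21865538e-03, -4.11926115e+01, -2.59763646e+01, -2.13984777e-04,
        7.32191929e-04, -4.36391701e-05]), 'eef_pos': array([ 222.5649526 , -475.47796816,  231.26416757]), 'ee_rot': array([-5.17109614e-05,  9.76135132e-01,  2.17163999e-01,  3.83493376e-06]), 'force': array([0.25698177, 0.32019796, 0.52653272]), 'wrist_torque': array([-0.0167305 , -0.01122334, -0.03164021]), 'grip_force': 0.0, 'grip_width': 1.0024463785911488}
```

View pics/a.png

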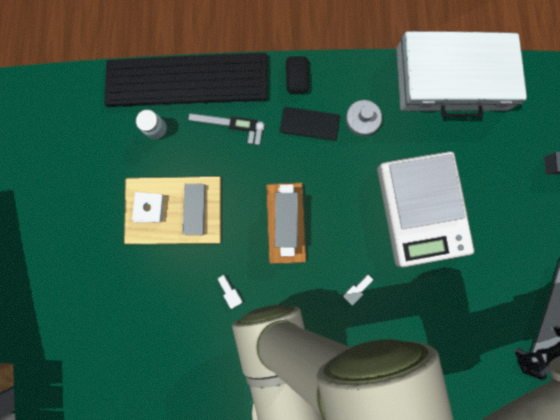

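View pics/b.png

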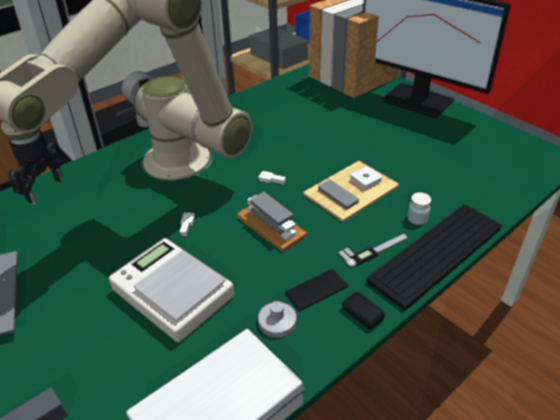

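```bash
cat >> h.py <<'E'
def ortho(p,cx,cy,z,w=240,s=1.0):
    # image: column -> -y, row -> -x (as top view), s mm per px
    n=int(w/s);g=(np.arange(n)-(n-1)/2)*s
    Y,X=np.meshgrid(cy-g,cx-g)
    P=np.stack([X,Y,np.full_like(X,z)],-1)@np.array(p["R"]).T+p["t"]
    q=P[...,:2]/P[...,2:];q=q*(1+p["k1"]*(q**2).sum(-1,keepdims=True))
    K=p["camera_matrix"];u=q[...,0]*K[0,0]+K[0,2];v=q[...,1]*K[1,1]+K[1,2]
    return cv2.remap(cv2.cvtColor(p["img"],4),u.astype(np.float32),v.astype(np.float32),cv2.INTER_CUBIC)
def edgefit(p,x0,y0,a0,z,L,W,rng=16,brange=(-90,90)):
    # best rectangle (x,y,yaw of long axis from world x) by outward contrast on all four sides
    s=.5;w=L+120;g=cv2.GaussianBlur(cv2.cvtColor(ortho(p,x0,y0,z,w,s),6),(0,0),2).astype(np.float32)
    from scipy.ndimage import map_coordinates
    n=g.shape[0];t=np.linspace(-.44,.44,40)
    def cost(q):
        x,y,a=q;c,sn=np.cos(a),np.sin(a);tot=[]
        for k in(1,-1):
            for end in(0,1):
                v=[]
                for e in(-3,3):
                    l,m=((np.full(40,k*(L/2+e)),t*W) if end else (t*L,np.full(40,k*(W/2+e))))
                    X=x+c*l-sn*m;Y=y+sn*l+c*m
                    v.append(map_coordinates(g,[(n-1)/2-X/s,(n-1)/2-Y/s],order=1,mode='nearest'))
                tot.append(min(abs((v[1]-v[0]).mean()),40))
        return -sum(tot)
    from scipy.optimize import minimize,brute
    q=brute(cost,((-rng,rng+.1),(-rng,rng+.1),(a0-.2,a0+.2)),Ns=17,finish=None)
    r=minimize(cost,q,method="Nelder-Mead",options=dict(initial_simplex=[q,q+[1.5,0,0],q+[0,1.5,0],q+[0,0,.03]]))
    return r.x+[x0,y0,0],-r.fun
def draw(p,cx,cy,z,L,W,q,w=240,s=1.):
    im=ortho(p,cx,cy,z,w,s)
    if q is not None:
        c,sn=np.cos(q[2]),np.sin(q[2]);n=im.shape[0]
        pts=[[(n-1)/2-(q[1]+sn*l+c*m-cy)/s,(n-1)/2-(q[0]+c*l-sn*m-cx)/s] for l,m in((L/2,W/2),(L/2,-W/2),(-L/2,-W/2),(-L/2,W/2))]
        cv2.polylines(im,[np.array(pts).round().astype(int)],True,(0,0,255),1)
    return im
E
python3 - <<'E'
from h import *
rows=[]
for n in("top","scene"):
    p=ctrl.capture(n);r=[]
    for k,x,y,a,z,L,W in(("spacer",487,16,0,82,130,52),("pile",520,258,0,28,130,52),("pan",547,-324,.12,75,160,160)):
        q,f=edgefit(p,x,y,a,z,L,W);print(n,k,q.round(3),round(f));r.append(draw(p,x,y,z,L,W,q))
    rows.append(np.hstack(r))
cv2.imwrite("pics/c.png",np.vstack(rows))
E
```

```text
top spacer [ 4.8361e+02  1.7094e+01 -1.5000e-02] 136
top pile [ 5.18070e+02  2.52278e+02 -4.70000e-02] 156
top pan [ 5.45297e+02 -3.23702e+02  1.51000e-01] 134
scene spacer [ 4.83038e+02  1.80560e+01 -1.00000e-01] 160
scene pile [ 5.16435e+02  2.51407e+02 -4.50000e-02] 149
scene pan [ 5.47631e+02 -3.21128e+02  1.51000e-01] 150
```

View pics/c.png

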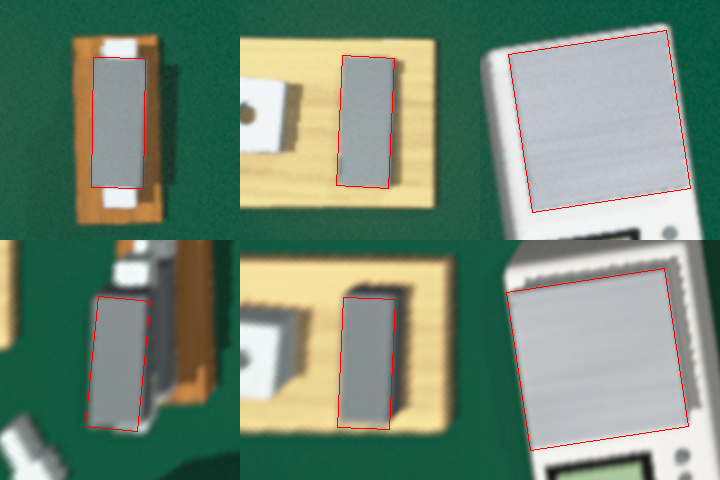

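Run:
```python
from h import *
r=[]
for n in("top","scene"):
    p=ctrl.capture(n)
    im=cv2.resize(p["img"][170:280,250:320] if n=="top" else p["img"][180:255,225:315],None,fx=5,fy=5,interpolation=2)
    r.append(cv2.cvtColor(im,4))
    best={}
    for a in(-.1,-.05,0,.05):
        q,f=edgefit(p,484,17,a,82,130,52,8);print(n,a,q.round(3),round(f))
h=max(i.shape[0] for i in r)
cv2.imwrite("pics/d.png",np.hstack([cv2.copyMakeBorder(i,0,h-i.shape[0],0,0,0) for i in r]))
```

```text
top -0.1 [ 4.83709e+02  1.71470e+01 -1.10000e-02] 136
top -0.05 [ 4.83709e+02  1.71470e+01 -1.10000e-02] 136
top 0 [ 4.83709e+02  1.71470e+01 -1.10000e-02] 136
top 0.05 [ 4.83709e+02  1.71470e+01 -1.10000e-02] 136
scene -0.1 [ 4.83044e+02  1.70500e+01 -7.50000e-02] 160
scene -0.05 [ 4.83044e+02  1.70500e+01 -7.50000e-02] 160
scene 0 [ 4.83044e+02  1.70500e+01 -7.50000e-02] 160
scene 0.05 [ 4.83044e+02  1.70500e+01 -7.50000e-02] 160
```

View pics/d.png

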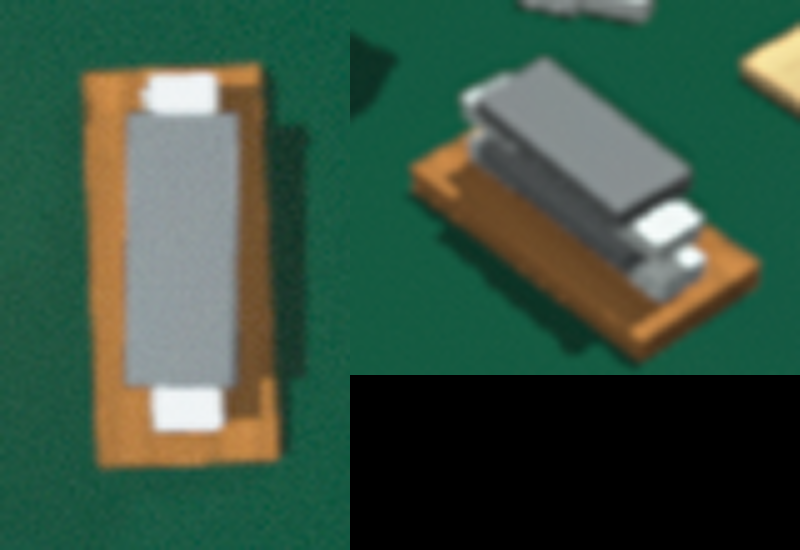

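Request:
send_rows([
  [-1,0.0446,-0.0335,0,0,0,0],
  [-1,0.0446,-0.0335,0,0,0,0],
  [-1,0.0446,-0.0335,0,0,0,0],
  [-1,0.0446,-0.0335,0,0,0,0],
  [-1,0.0446,-0.0335,0,0,0,0],
  [-1,0.0446,-0.0335,0,0,0,0],
  [-1,0.0446,-0.0335,0,0,0,0],
  [-1,0.0446,-0.0335,0,0,0,0],
  [-1,0.0446,-0.0335,0,0,0,0],
  [-1,0.0446,-0.0335,0,0,0,0],
], squeeze=40)

```text
time_s: 1.95
eef_pos: [485.2, 18.8, 231.5]
ee_rot: [0.0, 0.976, 0.217, 0.0]
force: [-0.6, -0.9, -1.0]
grip_width: 0.998
grip_force: 0.0
```

Request:
send_rows([
  [-1,0,0,0,0,0,0.153],
  [-1,0,0,0,0,0,0.153],
  [-1,0,0,0,0,0,0.152],
  [-1,0,0,0.03,0,0,0],
  [-1,0,0,0.03,0,0,0],
  [-1,0,0,0.02,0,0,0],
  [-1,0,0,0,0,0,0],
  [-1,0,0,0,0,0,0],
  [-1,0,0,0,0,0,0],
  [-1,0,0,0,0,0,0],
])

```text
time_s: 3.2
eef_pos: [484.7, 17.0, 151.9]
ee_rot: [0.0, 1.0, -0.01, 0.001]
force: [-0.3, -0.4, 0.2]
grip_width: 1.001
grip_force: 0.0
```

```bash
cat >> h.py <<'E'
from scipy.spatial.transform import Rotation as Ro
def go(x,y,z,yaw=None):
    # needed shift in tool axes (m) and turn about tool z (done after the shift)
    s=ctrl.sense();w,a,b,c=s["ee_rot"];R=Ro.from_quat([a,b,c,w])
    M=R.as_matrix();cy=np.arctan2(M[1,0],M[0,0])
    print("t",round(s["time_s"],2),"pos",s["eef_pos"].round(1),"yaw",round(cy,4),"tilt",np.round(M[2],4),"F",s["force"].round(1),"w",round(s["grip_width"],3),"gf",round(s["grip_force"],1))
    print(" shift",(R.inv().apply(np.array([x,y,z])-s["eef_pos"])/1000).round(4),"turn", None if yaw is None else round(cy-yaw,3), "j",s["joints"].round(2))
E
python3 - <<'E'
from h import *
go(484,17.2,52,-.02)
p=ctrl.capture("scene");cv2.imwrite("pics/e.png",cv2.resize(cv2.cvtColor(p["img"],4)[60:270,130:410],None,fx=2.8,fy=2.8))
E
```

```text
t 3.2 pos [484.7  17.  151.9] yaw -0.0201 tilt [ 1.e-03  2.e-04 -1.e+00] F [-0.3 -0.4  0.2] w 1.001 gf 0.0
 shift [-0.0008 -0.0003  0.0999] turn -0.0 j [-0.21  0.31  1.73 -0.    1.11  1.38]
```

View pics/e.png

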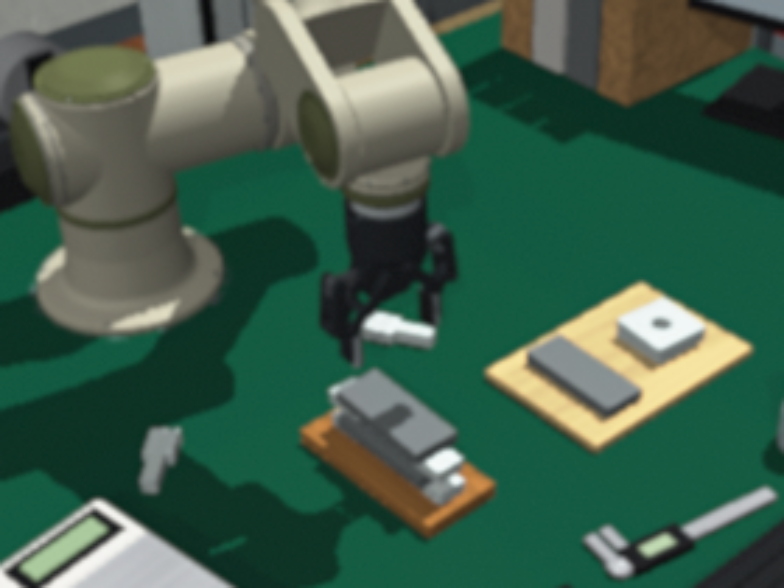

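The gripper straddles the stack at about (395,400) in this crop, centred above the plate. I'll descend and close.

Request:
send_rows([
  [-1,-0.0005,0,0.025,0,0,0],
  [-1,0,0,0.025,0,0,0],
  [-1,0,0,0.02,0,0,0],
  [-1,0,0,0.015,0,0,0],
  [-1,0,0,0.01,0,0,0],
  [-1,0,0,0.005,0,0,0],
  [-1,0,0,0,0,0,0],
  [-0.3,0,0,0,0,0,0],
  [-0.1,0,0,0,0,0,0],
  [0.2,0,0,0,0,0,0],
], squeeze=35)

```text
time_s: 4.5
eef_pos: [484.3, 17.0, 51.8]
ee_rot: [0.0, 1.0, -0.01, 0.0]
force: [-1.2, 0.9, 5.2]
grip_width: 0.6
grip_force: 37.1
```

Request:
send_rows([
  [0.5,0,0,0,0,0,0],
  [0.5,0,0,0,0,0,0],
  [0.5,0,0,0,0,0,0],
  [0.5,0,0,0,0,0,0],
  [0.5,0,0,-0.003,0,0,0],
  [0.5,0,0,-0.007,0,0,0],
  [0.5,0,0,-0.02,0,0,0],
  [0.5,0,0,-0.03,0,0,0],
  [0.5,0,0,-0.03,0,0,0],
  [0.5,0,0,0,0,0,0],
])

```text
time_s: 5.75
eef_pos: [484.9, 16.8, 143.1]
ee_rot: [0.0, 1.0, -0.01, 0.002]
force: [0.6, -0.0, -2.6]
grip_width: 0.6
grip_force: 37.1
```

Run:
```python
from h import *
go(517.2,252,142,-.046)
p=ctrl.capture("scene");im=cv2.cvtColor(p["img"],4)[100:260,200:420]
p=ctrl.capture("top");im2=cv2.cvtColor(p["img"],4)[150:290,170:400]
f=lambda i:cv2.resize(i,(400,290))
cv2.imwrite("pics/f.png",np.hstack([f(im),f(im2)]))
```

```text
t 5.75 pos [484.9  16.8 143.1] yaw -0.0201 tilt [ 4.e-03  8.e-04 -1.e+00] F [ 0.6 -0.  -2.6] w 0.6 gf 37.1
 shift [ 0.0276 -0.2358  0.001 ] turn 0.026 j [-0.21  0.32  1.74 -0.    1.08  1.38]
```

View pics/f.png

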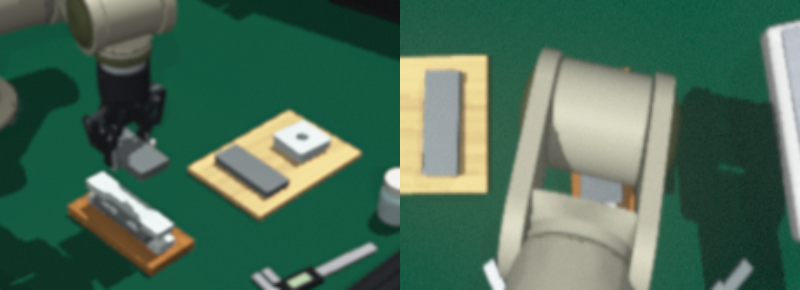

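The plate is held (crop ~(140,155)) and the specimen below stayed put. But the fingertips reach below the plate, where they would hit the equally wide pile plate. I'll set it back, regrip about 13 mm higher, and lift again.

Request:
send_rows([
  [0.5,0,0,0.03,0,0,0],
  [0.5,0,0,0.03,0,0,0],
  [0.5,0,0,0.02,0,0,0],
  [0.5,0,0,0.006,0,0,0],
  [0.5,0,0,0.002,0,0,0],
  [0.5,0,0,0.0015,0,0,0],
  [0.5,0,0,0,0,0,0],
  [-0.4,0,0,0,0,0,0],
  [-0.4,0,0,0,0,0,0],
  [-0.4,0,0,0,0,0,0],
])

```text
time_s: 7.1
eef_pos: [484.1, 17.0, 52.0]
ee_rot: [0.0, 1.0, -0.01, 0.0]
force: [-0.5, 1.2, 0.8]
grip_width: 0.701
grip_force: 0.0
```

Request:
send_rows([
  [-0.4,0,0,-0.007,0,0,0],
  [-0.4,0,0,-0.006,0,0,0],
  [-0.4,0,0,0,0,0,0],
  [-0.4,0,0,0,0,0,0],
  [0,0,0,0,0,0,0],
  [0.5,0,0,0,0,0,0],
  [0.5,0,0,0,0,0,0],
  [0.5,0,0,0,0,0,0],
  [0.5,0,0,0,0,0,0],
  [0.5,0,0,0,0,0,0],
])

```text
time_s: 8.35
eef_pos: [484.0, 17.0, 64.9]
ee_rot: [0.0, 1.0, -0.01, 0.0]
force: [-1.8, -1.1, 4.9]
grip_width: 0.6
grip_force: 37.2
```

Request:
send_rows([
  [0.5,0,0,-0.003,0,0,0],
  [0.5,0,0,-0.007,0,0,0],
  [0.5,0,0,-0.02,0,0,0],
  [0.5,0,0,-0.03,0,0,0],
  [0.5,0,0,-0.03,0,0,0],
  [0.5,0,0,0,0,0,0],
  [0.5,0,0,0,0,0,0],
  [0.5,0,0,0,0,0,0],
  [0.5,0,0,0,0,0,0],
  [0.5,0,0,0,0,0,0],
])

```text
time_s: 9.6
eef_pos: [483.9, 17.0, 154.5]
ee_rot: [-0.0, 1.0, -0.01, -0.0]
force: [-0.4, 0.5, -1.3]
grip_width: 0.599
grip_force: 37.1
```

Run:
```python
from h import *
go(517.2,252,142,-.046)
```

```text
t 9.6 pos [483.9  17.  154.5] yaw -0.0202 tilt [-6.e-04 -1.e-04 -1.e+00] F [-0.4  0.5 -1.3] w 0.599 gf 37.1
 shift [ 0.0286 -0.2356  0.0125] turn 0.026 j [-0.21  0.3   1.73 -0.    1.11  1.38]
```

Request:
send_rows([
  [0.5,0.0036,-0.0295,0,0,0,0],
  [0.5,0.0036,-0.0295,0,0,0,0],
  [0.5,0.0036,-0.0295,0,0,0,0],
  [0.5,0.0036,-0.0295,0,0,0,0],
  [0.5,0.0036,-0.0295,0,0,0,0],
  [0.5,0.0036,-0.0295,0,0,0,0],
  [0.5,0.0036,-0.0295,0,0,0,0],
  [0.5,0.0036,-0.029,0,0,0,0],
  [0.5,0,0,0,0,0,0.026],
  [0.5,0,0,0,0,0,0],
])

```text
time_s: 10.85
eef_pos: [517.4, 251.3, 154.5]
ee_rot: [0.0, 1.0, -0.023, -0.0]
force: [-0.0, -1.1, -1.8]
grip_width: 0.6
grip_force: 37.1
```

Request:
send_rows([
  [0.5,0,0,0.03,0,0,0],
  [0.5,0,0,0.03,0,0,0],
  [0.5,0,0,0.03,0,0,0],
  [0.5,0,0,0.02,0,0,0],
  [0.5,0,0,0,0,0,0],
  [0.5,0,0,0,0,0,0],
  [0.5,0,0,0,0,0,0],
  [0.5,0,0,0,0,0,0],
  [0.5,0,0,0,0,0,0],
  [0.5,0,0,0,0,0,0],
])

```text
time_s: 12.1
eef_pos: [517.5, 251.9, 44.9]
ee_rot: [-0.0, 1.0, -0.023, 0.0]
force: [0.1, 0.2, -1.7]
grip_width: 0.599
grip_force: 37.1
```

Run:
```python
from h import *
go(517.6,252,27,-.046)
p=ctrl.capture("scene");im=p["img"][140:240,280:410].copy();im=cv2.resize(cv2.cvtColor(im,4),None,fx=6,fy=6,interpolation=2)
def box(cx,cy,z0,z1,yaw,col):
    c,s=np.cos(yaw),np.sin(yaw)
    for z in(z0,z1):
        pts=[(proj(p,[cx+c*l-s*m,cy+s*l+c*m,z])-[280,140]+.5)*6 for l,m in((65,26),(65,-26),(-65,-26),(-65,26))]
        cv2.polylines(im,[np.array(pts).round().astype(int)],True,col,1)
e=ctrl.sense()["eef_pos"];zc=e[2]+9.1
box(517.3,252,12,28,-.046,(0,0,255)); box(e[0]-.4,e[1],zc-8,zc+8,-.046,(255,0,0))
cv2.imwrite("pics/g.png",im)
```

```text
t 12.1 pos [517.5 251.9  44.9] yaw -0.0461 tilt [ 1.e-04 -0.e+00 -1.e+00] F [ 0.1  0.2 -1.7] w 0.599 gf 37.1
 shift [ 0.0001 -0.0001  0.0179] turn -0.0 j [ 0.25  0.63  1.54 -0.    0.97  1.87]
```

View pics/g.png

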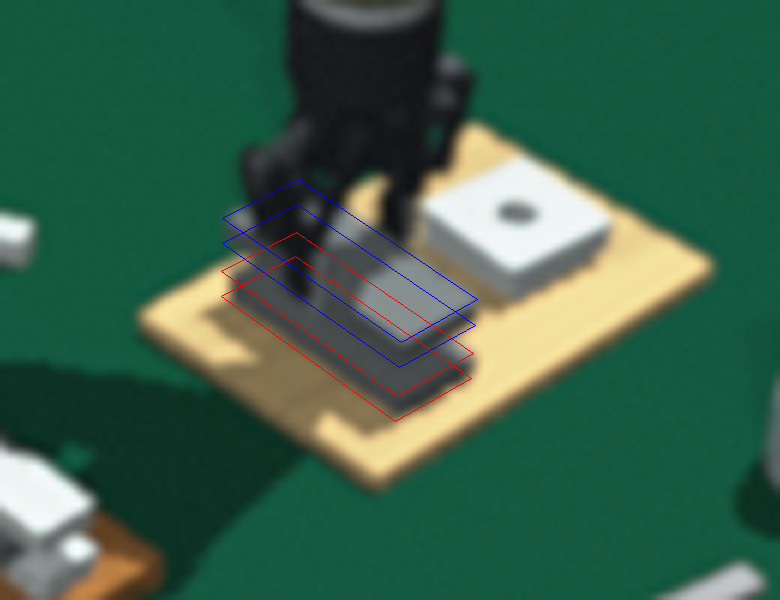

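Run:
```python
from h import *
for n,f in(("top","a"),("scene","b")):
    p=ctrl.capture(n);p["img"]=cv2.cvtColor(cv2.imread(f"pics/{f}.png"),4)
    # rotate-aware profiles through pile centre at z=28 and board level
    for z in(28,12):
        o=ortho(p,517,252,z,200,1).astype(float);M=cv2.getRotationMatrix2D((99.5,99.5),np.degrees(.046),1)
        o=cv2.warpAffine(o,M,(200,200))
        a=o[70:130].mean(0);b=o[:,90:110].mean(1)
        print(n,z,"across: +y offset 40..-45 step2");print([int(a[99-k].mean()) for k in range(40,-46,-2)],[int(a[99-k][0]-a[99-k][2]) for k in range(40,-46,-2)])
        print("along x offs 80..50, -50..-80");print([int(b[99-k].mean()) for k in range(80,50,-2)],[int(b[99-k].mean()) for k in range(-50,-80,-2)])
```

```text
top 28 across: +y offset 40..-45 step2
[196, 196, 195, 193, 189, 186, 182, 174, 167, 164, 162, 162, 162, 162, 162, 162, 162, 162, 162, 162, 162, 161, 161, 161, 161, 161, 161, 160, 161, 161, 160, 158, 146, 123, 102, 100, 110, 125, 150, 176, 191, 194, 194] [-84, -85, -85, -85, -85, -84, -78, -51, -15, 6, 11, 11, 11, 11, 11, 12, 12, 12, 12, 12, 11, 11, 11, 11, 10, 10, 10, 10, 10, 10, 10, 10, 10, 4, -12, -32, -47, -57, -70, -82, -86, -86, -86]
along x offs 80..50, -50..-80
[196, 207, 206, 204, 203, 202, 192, 177, 166, 161, 158, 159, 159, 158, 158] [163, 163, 163, 164, 165, 164, 164, 170, 183, 197, 200, 200, 200, 201, 202]
top 12 across: +y offset 40..-45 step2
[195, 192, 189, 186, 181, 172, 166, 163, 162, 162, 163, 162, 162, 162, 162, 162, 162, 162, 162, 162, 161, 161, 161, 161, 161, 161, 161, 161, 161, 159, 150, 129, 106, 99, 106, 119, 141, 168, 187, 194, 194, 194, 194] [-85, -84, -85, -84, -74, -45, -9, 8, 12, 11, 11, 11, 11, 12, 11, 12, 12, 12, 11, 11, 11, 11, 10, 10, 10, 10, 10, 10, 10, 10, 10, 6, -7, -27, -43, -54, -66, -79, -85, -86, -86, -86, -85]
along x offs 80..50, -50..-80
[20
[... 631 characters left out ...]
135, 141, 143, 143, 143, 142, 142] [139, 139, 141, 145, 154, 165, 175, 177, 168, 147, 120, 94, 73, 60, 55]
scene 12 across: +y offset 40..-45 step2
[163, 152, 145, 141, 140, 140, 140, 141, 141, 141, 141, 141, 141, 141, 141, 141, 141, 141, 141, 141, 142, 142, 142, 140, 133, 121, 105, 88, 75, 68, 69, 76, 86, 99, 117, 138, 161, 180, 191, 195, 196, 196, 196] [-41, -19, -2, 7, 11, 11, 11, 10, 10, 10, 9, 9, 9, 9, 9, 8, 8, 8, 8, 8, 8, 8, 8, 8, 8, 7, 6, 6, 5, 3, -2, -13, -27, -41, -55, -68, -80, -88, -90, -88, -87, -87, -87]
along x offs 80..50, -50..-80
[210, 209, 208, 208, 205, 195, 173, 139, 101, 72, 61, 69, 89, 110, 126] [139, 139, 139, 139, 138, 138, 138, 138, 137, 138, 140, 147, 156, 164, 168]
```

The original-image profiles confirm the pile at about (517.2, 252). The mismatch I saw in the overlay comes from shading, so I'll lower and release.

Request:
send_rows([
  [0.5,0,0,0.008,0,0,0],
  [0.5,0,0,0.004,0,0,0],
  [0.5,0,0,0.002,0,0,0],
  [0.5,0,0,0.002,0,0,0],
  [0.5,0,0,0.001,0,0,0],
  [0.5,0,0,0.001,0,0,0],
  [0.5,0,0,0,0,0,0],
  [0.5,0,0,0,0,0,0],
  [0.5,0,0,0,0,0,0],
  [0.5,0,0,0,0,0,0],
])

```text
time_s: 13.5
eef_pos: [517.6, 251.9, 26.9]
ee_rot: [-0.0, 1.0, -0.023, 0.0]
force: [-1.3, -1.1, 0.4]
grip_width: 0.6
grip_force: 37.4
```

Request:
send_rows([
  [-0.4,0,0,0,0,0,0],
  [-0.4,0,0,0,0,0,0],
  [-0.4,0,0,0,0,0,0],
  [-0.4,0,0,0.006,0,0,0],
  [-0.4,0,0,0.006,0,0,0],
  [-0.4,0,0,0,0,0,0],
  [0,0,0,0,0,0,0],
  [0.2,0,0,0,0,0,0],
  [0.3,0,0,0,0,0,0],
  [0.3,0,0,0,0,0,0],
], squeeze=20)

```text
time_s: 14.75
eef_pos: [517.4, 251.9, 14.7]
ee_rot: [0.0, 1.0, -0.023, -0.0]
force: [0.8, 0.4, -3.2]
grip_width: 0.605
grip_force: 21.8
```

Request:
send_rows([
  [0.3,0,0,0,0,0,0],
  [-0.4,0,0,0,0,0,0],
  [-0.4,0,0,0,0,0,0],
  [-0.4,0,0,0,0,0,0],
  [-0.4,0,0,-0.01,0,0,0],
  [-0.4,0,0,-0.02,0,0,0],
  [-0.4,0,0,-0.04,0,0,0],
  [-0.4,0,0,-0.05,0,0,0],
  [-1,0,0.03,-0.02,0,0,0],
  [-1,0,0.05,0,0,0,0],
])

```text
time_s: 16.0
eef_pos: [514.5, 171.9, 157.4]
ee_rot: [-0.0, 1.0, -0.022, 0.002]
force: [0.3, -0.6, -1.3]
grip_width: 1.002
grip_force: 0.0
```

Request:
send_rows([
  [-1,0,0.055,0,0,0,0],
  [-1,0,0.055,0,0,0,0],
  [-1,0,0.055,0,0,0,0],
  [-1,0,0.055,0,0,0,0],
  [-1,0,0.055,0,0,0,0],
  [-1,0,0.055,0,0,0,0],
  [-1,0,0,0,0,0,0],
  [-1,0,0,0,0,0,0],
  [-1,0,0,0,0,0,0],
  [-1,0,0,0,0,0,0],
])

```text
time_s: 17.25
eef_pos: [498.8, -156.8, 155.0]
ee_rot: [0.0, 1.0, -0.022, 0.0]
force: [-0.1, -0.5, 0.5]
grip_width: 0.998
grip_force: 0.0
```

Run:
```python
from h import *
go(484,17,150,0)
t=ctrl.capture("top");s=ctrl.capture("scene")
for n,p in(("top",t),("scene",s)):
    print(n,"pile top",edgefit(p,517,252,-.046,44,130,52,8))
    for r in ctrl.landmark_of("specimen_center",p)[:2]: print(r["point"],r["score"],at(p,r["point"],58).round(1))
a=cv2.cvtColor(t["img"],4)[150:290,170:330];b=cv2.cvtColor(s["img"],4)[150:270,220:400]
f=lambda i:cv2.resize(i,None,fx=400/i.shape[1],fy=400/i.shape[1],interpolation=2)
a,b=f(a),f(b);h=max(len(a),len(b));pad=lambda i:cv2.copyMakeBorder(i,0,h-len(i),0,0,0)
cv2.imwrite("pics/h.png",np.hstack([pad(a),pad(b)]));np.save("top2.npy",t["img"]);np.save("sc2.npy",s["img"])
```

```text
t 17.25 pos [ 498.8 -156.8  155. ] yaw -0.0447 tilt [ 2.e-04  0.e+00 -1.e+00] F [-0.1 -0.5  0.5] w 0.998 gf 0.0
 shift [-0.0225 -0.173   0.005 ] turn -0.045 j [-0.53  0.38  1.61  0.    1.15  1.09]
top pile top (array([ 5.17897267e+02,  2.52605435e+02, -5.93316411e-02]), np.float64(153.9744110107422))
[286.4, 222.9] 0.92 [477.2  16.6  58. ]
scene pile top (array([ 5.18479861e+02,  2.52452083e+02, -7.41944444e-02]), np.float64(160.0))
[271.6, 213.7] 0.86 [489.9  17.   58. ]
```

View pics/h.png

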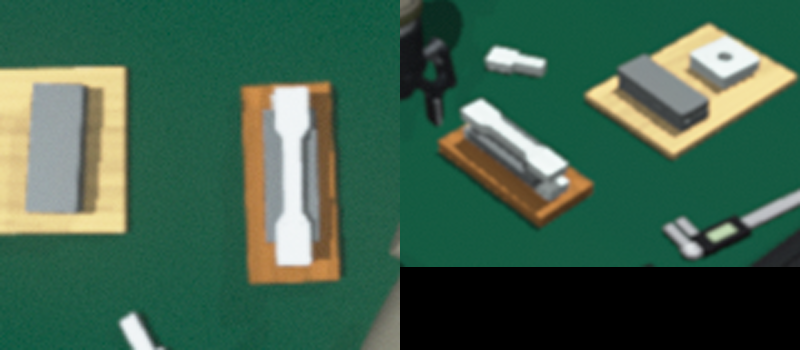

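Run:
```python
from h import *
for n,f in(("top","top2"),("scene","sc2")):
    p=ctrl.capture(n);p["img"]=np.load(f+".npy")
    s=.5;o=ortho(p,484,17,66,220,s);hsv=cv2.cvtColor(o,40)
    m=((hsv[...,2]>185)&(hsv[...,1]<40)).astype(np.uint8)
    k,l,st,c=cv2.connectedComponentsWithStats(m);i=1+st[1:,4].argmax();m=(l==i).astype(np.uint8)
    cs=cv2.findContours(m,0,1)[0];r=cv2.minAreaRect(max(cs,key=cv2.contourArea))
    q=(m.shape[0]-1)/2
    mm=cv2.moments(m);ang=.5*np.arctan2(2*mm["mu11"],mm["mu20"]-mm["mu02"])
    print(n,"rect xy",484-(r[0][1]-q)*s,17-(r[0][0]-q)*s,np.array(r[1])*s,r[2],"area",m.sum()*s*s,"cent",484-(c[i][1]-q)*s,17-(c[i][0]-q)*s,"yaw",np.pi/2-abs(ang) if ang>0 else ang+np.pi/2, ang)
    # waist: rows within +-25mm
    W=[np.flatnonzero(m[int(q-d/s)]) for d in range(-30,31,10)]
    print([(round(17-(w.mean()-q)*s,1),len(w)*s) for w in W])
```

```text
top rect xy 484.25 17.0 [171.   35.5] 90.0 area 4471.5 cent 484.23641395504865 16.584116068433417 yaw 0.0026203098551229598 -1.5681760169397736
[(np.float64(16.8), 18.5), (np.float64(16.8), 17.5), (np.float64(16.8), 18.5), (np.float64(16.8), 18.5), (np.float64(16.2), 18.5), (np.float64(16.5), 18.0), (np.float64(16.8), 18.5)]
scene rect xy 485.2804412841797 16.26910400390625 [ 34.5361557  172.02693176] 0.23196543753147125 area 4633.25 cent 485.52588625694705 16.82947984675984 yaw 0.0058142562314451585 -1.5649820705634514
[(np.float64(17.5), 20.0), (np.float64(17.2), 19.5), (np.float64(17.2), 19.5), (np.float64(17.5), 19.0), (np.float64(17.0), 19.0), (np.float64(17.5), 20.0), (np.float64(17.5), 19.0)]
```

Request:
send_rows([
  [-0.2,-0.0044,-0.0346,0,0,0,0],
  [-0.2,-0.0044,-0.0346,0,0,0,0],
  [-0.2,-0.0044,-0.0346,0,0,0,0],
  [-0.2,-0.0043,-0.0346,0,0,0,0],
  [-0.2,-0.0043,-0.0346,0,0,0,0],
  [-0.2,0,0,0,0,0,-0.045],
  [-0.2,0,0,0.03,0,0,0],
  [-0.2,0,0,0.03,0,0,0],
  [-0.2,0,0,0,0,0,0],
  [-0.2,0,0,0,0,0,0],
], squeeze=40)

```text
time_s: 18.8
eef_pos: [485.4, 16.0, 95.9]
ee_rot: [0.0, 1.0, -0.001, 0.001]
force: [0.6, 0.2, 0.6]
grip_width: 0.599
grip_force: 0.0
```

Run:
```python
from h import *
go(484.7,16.9,53.5,0)
```

```text
t 18.8 pos [485.4  16.   95.9] yaw -0.0012 tilt [ 1.5e-03  3.0e-04 -1.0e+00] F [0.6 0.2 0.6] w 0.599 gf 0.0
 shift [-0.0008 -0.0009  0.0424] turn -0.001 j [-0.21  0.39  1.79  0.    0.97  1.36]
```

Request:
send_rows([
  [-0.2,-0.0003,-0.0009,0.015,0,0,0],
  [-0.2,0,0,0.012,0,0,0],
  [-0.2,0,0,0.009,0,0,0],
  [-0.2,0,0,0.005,0,0,0],
  [-0.2,0,0,0,0,0,0],
  [-0.2,0,0,0,0,0,0],
  [0.2,0,0,0,0,0,0],
  [0.4,0,0,0,0,0,0],
  [0.6,0,0,0,0,0,0],
  [0.8,0,0,0,0,0,0],
])

```text
time_s: 20.05
eef_pos: [484.6, 17.0, 54.0]
ee_rot: [0.0, 1.0, -0.001, 0.0]
force: [-1.0, -0.1, 2.4]
grip_width: 0.176
grip_force: 39.6
```

Request:
send_rows([
  [0.9,0,0,0,0,0,0],
  [0.9,0,0,0,0,0,0],
  [0.9,0,0,0,0,0,0],
  [0.9,0,0,0,0,0,0],
  [0.9,0,0,0,0,0,0],
  [0.9,0,0,0,0,0,0],
  [0.9,0,0,0,0,0,0],
  [0.9,0,0,0,0,0,0],
  [0.9,0,0,0,0,0,0],
  [0.9,0,0,0,0,0,0],
])

```text
time_s: 21.3
eef_pos: [484.6, 17.0, 54.0]
ee_rot: [0.0, 1.0, -0.001, 0.0]
force: [-0.7, -0.2, 5.1]
grip_width: 0.172
grip_force: 39.8
```

Run:
```python
from h import *
go(546.5,-322.5,170,.151)
```

```text
t 21.3 pos [484.6  17.   54. ] yaw -0.0012 tilt [ 3.e-04  1.e-04 -1.e+00] F [-0.7 -0.2  5.1] w 0.172 gf 39.8
 shift [ 0.0623  0.3394 -0.1159] turn -0.152 j [-0.21  0.45  1.82 -0.    0.87  1.36]
```

Request:
send_rows([
  [0.9,0,0,-0.003,0,0,0],
  [0.9,0,0,-0.007,0,0,0],
  [0.9,0,0,-0.02,0,0,0],
  [0.9,0,0,-0.03,0,0,0],
  [0.9,0,0,-0.03,0,0,0],
  [0.9,0,0,-0.026,0,0,0],
  [0.9,0,0,0,0,0,0],
  [0.9,0,0,0,0,0,0],
  [0.9,0,0,0,0,0,0],
  [0.9,0,0,0,0,0,0],
])

```text
time_s: 22.55
eef_pos: [484.2, 17.1, 169.1]
ee_rot: [-0.0, 1.0, -0.001, -0.001]
force: [-0.3, 0.4, -1.8]
grip_width: 0.174
grip_force: 39.2
```

Request:
send_rows([
  [0.9,0.004,0.02,0,0,0,0],
  [0.9,0.0065,0.036,0,0,0,0],
  [0.9,0.008,0.044,0,0,0,0],
  [0.9,0.008,0.044,0,0,0,0],
  [0.9,0.008,0.044,0,0,0,0],
  [0.9,0.008,0.044,0,0,0,0],
  [0.9,0.008,0.044,0,0,0,0],
  [0.9,0.008,0.044,0,0,0,0],
  [0.9,0.0038,0.0194,0,0,0,-0.076],
  [0.9,0,0,0,0,0,-0.076],
])

```text
time_s: 23.8
eef_pos: [546.1, -323.9, 168.6]
ee_rot: [-0.0, 0.997, 0.076, -0.0]
force: [-0.5, 0.4, -1.8]
grip_width: 0.175
grip_force: 39.3
```

Request:
send_rows([
  [0.9,0,0,0.03,0,0,0],
  [0.9,0,0,0.03,0,0,0],
  [0.9,0,0,0,0,0,0],
  [0.9,0,0,0,0,0,0],
  [0.9,0,0,0,0,0,0],
  [0.9,0,0,0,0,0,0],
  [0.9,0,0,0,0,0,0],
  [0.9,0,0,0,0,0,0],
  [0.9,0,0,0,0,0,0],
  [0.9,0,0,0,0,0,0],
])

```text
time_s: 25.05
eef_pos: [546.4, -322.5, 109.8]
ee_rot: [0.0, 0.997, 0.075, 0.0]
force: [-0.0, -0.6, -2.0]
grip_width: 0.175
grip_force: 39.3
```

Run:
```python
from h import *
go(546.5,-322.5,79,.151)
p=ctrl.capture("scene");x,y=80,130
im=cv2.cvtColor(p["img"],4)[y:y+230,x:x+240];im=cv2.resize(im,None,fx=2.6,fy=2.6,interpolation=2)
cv2.imwrite("pics/i.png",im)
```

```text
t 25.05 pos [ 546.4 -322.5  109.8] yaw 0.1508 tilt [ 0.  0. -1.] F [-0.  -0.6 -2. ] w 0.175 gf 39.3
 shift [0.0001 0.0001 0.0308] turn -0.0 j [-0.72  0.66  1.29  0.    1.19  0.7 ]
```

View pics/i.png

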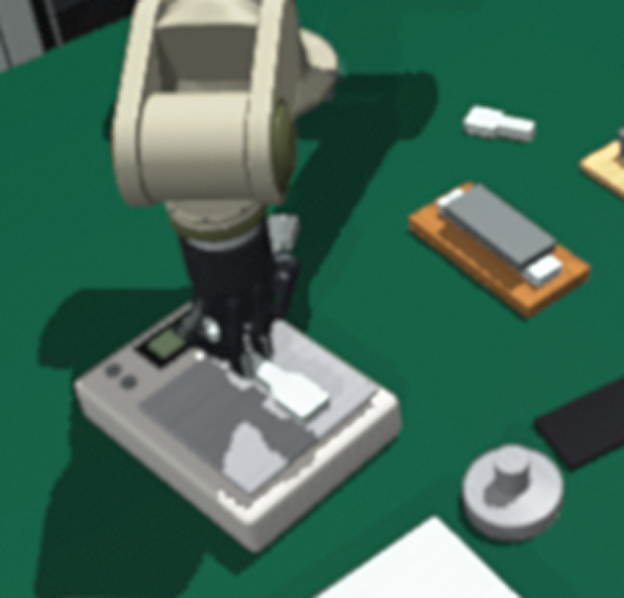

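The specimen is held level above the pan (crop ~(290,390)). Lowering.

Request:
send_rows([
  [0.9,0,0,0.012,0,0,0],
  [0.9,0,0,0.009,0,0,0],
  [0.9,0,0,0.004,0,0,0],
  [0.9,0,0,0.002,0,0,0],
  [0.9,0,0,0.0015,0,0,0],
  [0.9,0,0,0.001,0,0,0],
  [0.9,0,0,0.001,0,0,0],
  [0.9,0,0,0,0,0,0],
  [0.9,0,0,0,0,0,0],
  [0.9,0,0,0,0,0,0],
])

```text
time_s: 26.35
eef_pos: [546.4, -322.5, 79.4]
ee_rot: [0.0, 0.997, 0.075, 0.0]
force: [-0.1, -0.1, -1.0]
grip_width: 0.174
grip_force: 39.4
```

Request:
send_rows([
  [0.9,0,0,0.0004,0,0,0],
  [0.9,0,0,0.0003,0,0,0],
  [0.9,0,0,0,0,0,0],
  [0.9,0,0,0,0,0,0],
  [0.9,0,0,0,0,0,0],
  [0.9,0,0,0,0,0,0],
  [0.9,0,0,0,0,0,0],
  [0.9,0,0,0,0,0,0],
  [0.9,0,0,0,0,0,0],
  [0.9,0,0,0,0,0,0],
])

```text
time_s: 27.6
eef_pos: [546.5, -322.5, 79.1]
ee_rot: [0.0, 0.997, 0.075, 0.0]
force: [-1.9, 2.0, 5.0]
grip_width: 0.173
grip_force: 40.2
```

Contact (+5 N). Releasing slowly, then retracting.

Request:
send_rows([
  [0.6,0,0,0,0,0,0],
  [0.4,0,0,0,0,0,0],
  [0.2,0,0,0,0,0,0],
  [0,0,0,0,0,0,0],
  [-0.1,0,0,0,0,0,0],
  [-0.1,0,0,-0.005,0,0,0],
  [-0.1,0,0,-0.02,0,0,0],
  [-0.1,0,0,-0.04,0,0,0],
  [-0.1,0,0,-0.05,0,0,0],
  [-0.1,0,0,0,0,0,0],
])

```text
time_s: 28.85
eef_pos: [547.6, -323.4, 198.3]
ee_rot: [0.003, 0.997, 0.075, 0.003]
force: [0.1, -1.0, -0.9]
grip_width: 0.548
grip_force: 0.0
```

Request:
send_rows([
  [-0.1,-0.04,-0.02,0,0,0,0],
  [-0.1,-0.04,-0.03,0,0,0,0],
  [-0.1,-0.04,-0.03,0,0,0,0],
  [-0.1,-0.03,-0.03,0,0,0,0],
  [-0.1,-0.03,-0.03,0,0,0,0],
  [-0.1,-0.02,-0.03,0,0,0,0],
  [-0.1,0,0,0,0,0,0],
  [-0.1,0,0,0,0,0,0],
  [-0.1,0,0,0,0,0,0],
  [-0.1,0,0,0,0,0,0],
])

```text
time_s: 30.1
eef_pos: [323.3, -184.7, 193.4]
ee_rot: [-0.0, 0.997, 0.075, -0.0]
force: [-0.2, -0.0, 0.6]
grip_width: 0.549
grip_force: 0.0
```

Run:
```python
from h import *
go(0,0,0)
r=[]
for n in("top","scene"):
    p=ctrl.capture(n)
    r.append(np.hstack([cv2.resize(draw(p,546.5,-322.5,75,160,160,(546.5,-322.5,.151),200,.5),(400,300)) if 0 else draw(p,546.5,-322.5,91,170,32,(546.5,-322.5,.151),200,.7),draw(p,517,252,44,130,52,(517.4,252,-.046),200,.7)]))
    s=.5;o=ortho(p,546.5,-322.5,91,220,s);hsv=cv2.cvtColor(o,40)
    for k,x,y,z,L,W,a in(("pile",517,252,44,130,52,-.046),):
        print(n,k,edgefit(p,x,y,a,z,L,W,8)[0].round(3))
    print(edgefit(p,546.5,-322.5,.15,75,160,160,8)[0].round(3),[ (at(p,q["point"],83).round(1),round(q["score"],2)) for q in ctrl.landmark_of("specimen_center",p)[:1]])
im=np.vstack(r);cv2.imwrite("pics/j.png",im);print(im.shape)
```

```text
t 30.1 pos [ 323.3 -184.7  193.4] yaw 0.1508 tilt [-3.e-04 -4.e-04 -1.e+00] F [-0.2 -0.   0.6] w 0.549 gf 0.0
 shift [-0.2919 -0.2311  0.1936] turn None j [-0.84  0.01  1.97 -0.    1.17  0.58]
top pile [ 5.17863e+02  2.52708e+02 -6.00000e-02]
[ 5.49319e+02 -3.23122e+02  1.54000e-01] [(array([ 538.5, -327.6,   83. ]), 0.8)]
scene pile [ 5.18276e+02  2.52659e+02 -7.10000e-02]
[ 5.46516e+02 -3.22293e+02  1.56000e-01] [(array([ 551.1, -315.1,   83. ]), 0.71)]
(570, 570, 3)
```

View pics/j.png

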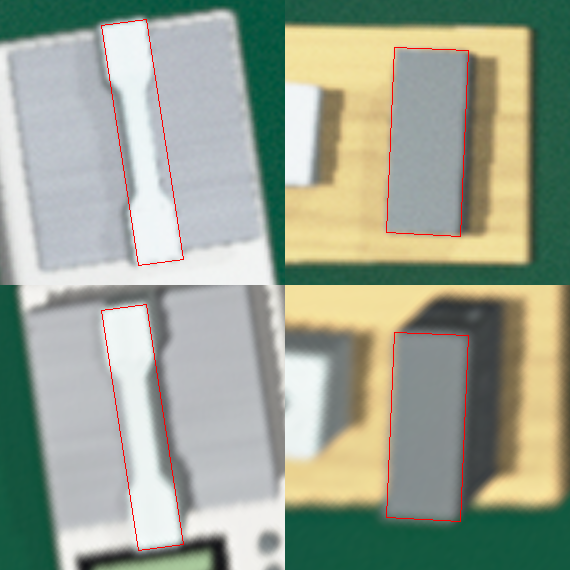

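The specimen lies flat and centred on the pan (both left panels). The spacer pile is flush (right panels), and the arm is clear.

```bash
python3 -c "
from h import *
print(ctrl.finish_job())"
```

```text
the job is handed in; nothing more can be done
None
```

The job is handed in at about 30 s: the spacer lies squarely on the matching plate and the specimen lies flat and centred on the balance pan, both confirmed in the final pictures; the verdict was not shown.

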